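# Clear the tape unwinder and hold its tension arm open

### The job

The roll on the tape unwinder is finished: slide it up off its spindle and lay it flat in the shallow open tray, setting it down rather than dropping it, and let go of it. Then swing the unwinder's spring-loaded tension arm (the bar with the upright knob at its end) away from the spindle all the way to its outer stop and keep it held there so that I can fit the fresh roll: finish while still holding the arm against its stop. Leave the fresh roll, the battery packs and the mallet where they lie.

Things in the scene. Friction and masses are not known exactly. Their poses are not given: they have to be found in the camera images.
- roll_centre (a point): Centre (half-way up, on the axis) of the nearly used-up tape roll on the unwinder: white ring, 60 mm outside diameter, 30 mm wide, 26 mm bore, 60 to 130 g; z is its axis. At the start it lies flat on a 44 mm wide flange with its centre 60 mm above the bench, threaded on the 22 mm spindle, which stands 20 mm out of its top. The tension arm's roller leans on its rim with about 4 N.
- unwinder: The tape unwinder, screwed to the bench: grey base plate 165 x 215 x 12 mm. Origin on the spindle axis at bench level, z up. The spindle (22 mm diameter, tip chamfered) rises to 95 mm; the flange that carries the roll has its top at 45 mm. The tension arm's upright pivot stands at x = 0, y = +105 mm of this frame, its cap reaches to 63 mm above the bench.
- spindle_tip (a point): Top end of the unwinder's upright spindle, on its axis, 95 mm above the bench.
- pivot_axis (a point): A point on the vertical pivot axis of the tension arm, 30 mm above the bench, 105 mm from the spindle axis.
- knob_centre (a point): Centre of the upright black knob at the end of the tension arm, 60 mm above the bench, 150 mm from the pivot axis: 14 mm diameter, from 35 to 80 mm above the bench. The arm is a flat bar 14 mm wide, 22 to 30 mm above the bench, which turns in a level plane; between pivot and knob, 105 mm from the pivot, it bears an upright roller of 18 mm diameter, 41 to 78 mm above the bench.
- tension_arm (a joint): Angle of the tension arm (rad), growing anticlockwise from above, away from the spindle: 0 on its inner stop, about 0.06 with the roller on the roll at the start, 0.80 on its outer stop. At 0 the line pivot to knob points 0.288 rad anticlockwise of the unwinder's -y axis. A spring always drives it back to 0: 2.5 N at the knob at the inner stop, 6 N at the outer.
- tray_floor (a point): Centre of the inner floor of the shallow open plastic tray, 5 mm above the bench; the frame turns with the tray. Outside 240 mm (x) by 200 mm (y), walls 5 mm thick and 45 mm high. The tray does not move.
- fresh_roll: Fresh tape roll lying flat on the bench, 92 mm diameter, 30 mm high (underside centre). Leave it.
- pack0: Black battery pack lying on the bench, 205 x 48 x 20 mm (underside centre). Leave it.
- pack1: Second such battery pack. Leave it.
- mallet: Soft-faced mallet lying on the bench, 260 mm long, head 88 mm wide (underside of the head). Leave it.
There are look-alikes about, which are no part of the job. What is shaped like the part that bears roll_centre but purple or red is not meant.

How it is judged:
By the outcome, as a careful person would: the job done as asked, in the order asked, and still so for the second after the job is handed in, while the arm keeps its last pose, push and grip.
It also fails if it takes over 51 s, if anything falls off the work surface, if the arm or the gripper's body presses on something with over 40 N, if the wrist force passes 120 N, or if a joint passes its speed limit or range.

### The arm

A 6-joint arm with a two-finger parallel gripper is mounted at the origin on the work surface. World frame = base frame: x ahead of the robot, y to its left, z up, the work surface at z = 0. Lengths are in m, angles in rad, forces in N, time in s.
With the tool pointing down it reaches from about 0.375 to 0.975 m from the base axis. Payload 3.8 kg.
Tool frame: the origin (TCP) lies midway between the tips of the shut fingers; the grasp point (between the pads) lies 19 mm behind it; z points along the fingers, y is the line along which they close (so a half turn about z gives the same grasp; the last joint's range is limited). The gripper opens to 85 mm and grips with 20 to 120 N. Pads are 22 mm wide; open, the fingers measure 114 mm over their backs; the gripper's body (76 mm by 85 mm) begins 54 mm behind the grasp point. The pads swing forward as they close: fully open they stand 13 mm farther back than shut.
Start: joints at [-1.181, 0.264, 1.604, -0, 1.274, -0.037], TCP at [0.279, -0.614, 0.231] pointing down, gripper open.
Joint ranges: [-2.63, 2.63], [-0.94, 2.18], [0.31, 2.57], [-1.31, 4.45], [0, 2.66], [-2.55, 2.55]. Speed limits (rad/s): [2.57, 2.57, 3.14, 3.14, 3.14, 3.14].

### API

Orientations are given as a rotation vector (axis times angle).
In Python, from workcell import bot, imaging gives the robot as it stands.
- The arm moves only by the tool step_arm, never from a script. Its argument "series" is a list of rows, each an object of numbers: "grip": the closure, from -1 (fully open) to 1 (shut); "x", "y", "z": the shift along the tool's x, y, z normalised to -1 to 1, where 1 is 500 mm; "ax", "ay", "az": the turn, a rotation vector about the tool's x, y, z normalised to -1 to 1, where 1 is 30 degrees. A call has 1 to 12 rows; each row is the pose to reach, as a shift and turn from the pose commanded when the call began, along the tool's axes at that moment; what a row does not reach only later rows make up. A row lasts 1/10 s, in which the tool goes at most 50 mm and 8.59 degrees, less where a joint would pass 70% of its speed; a pose out of reach is approached as far as the arm can. A call with a number of a shift or a turn outside -1 to 1 is refused whole. A call with a gripper value outside its range is refused whole. The fingers move at their own pace and stop on an object; "force" is the grip in N (left out, the last holds). Time passes only in rows, so rows that repeat a pose let the fingers close. It gives the time, the measured TCP pose, the force, the opening and the grip force at its end, in the units of the state.
- bot.read_state(): the state, without advancing time (a new reading comes with each control period).
- imaging.read_camera(name): name is "scene" or "top" or "wrist"; returns a dict with "img" (384x512x3 uint8, red, green, blue), "fx", "fy", "cx", "cy" (pixels), "k1" (the pictures are not rectified: a ray, as slopes to the right and down, at radius r is drawn at 1 + k1 r^2 times it, then the intrinsics apply), "R" (3x3) and "t" (3): a world point X has camera coordinates R X + t. Camera axes: x right, y down, z forward; pixel columns grow to the right and rows downward; lengths in m; the calibration is good to about 2 mm. A picture is of the moment at which its call begins. There is no depth.
- bot.finish_job(): hands the job in; it is judged then, once.
The state is a dict: "time": time; "q": joint angles; "joint_vel": joint speeds; "joint_torque": joint torques, N m; "tool_pos": TCP position; "tcp_rot": TCP orientation; "wrist_force": force on the tool from outside, world axes, zero at the start; "torque": the same for the moment, N m; "width": opening from 0.0 (shut) to 1.0 (fully open); "grip_force": force on a finger pad.
Only numpy, scipy, OpenCV 4.12 (cv2) and the standard library are available. Lean on these libraries where they do the work, as an engineer would, in place of code of your own. Each camera call takes 0.05 s, during which the arm holds its last target. There are 200 camera calls.

## Working session

There is one attempt and no reset: what is moved stays moved. The work goes in short steps, Python scripts to look and compute and a tool call to move; the robot and the scene stay as the last step left them, time stands still between calls to the robot, and variables do not carry over. Pictures are saved under pics/ and viewed, at most 10 in all, crops included, and the job is handed in when it is done.

Besides the shell and the picture viewer there is one more tool, called after ">>>" by a JSON object that holds its "api" and its "payload". step_arm: Moves the arm, as the interface text tells. Scaled input: -1 to 1 covers 500 mm each way for a shift and 30 degrees each way for a turn. Its arguments: {"type":"object","properties":{"series":{"type":"array","items":{"type":"object","properties":{"grip":{"type":"number"},"x":{"type":"number","minimum":-1,"maximum":1},"y":{"type":"number","minimum":-1,"maximum":1},"z":{"type":"number","minimum":-1,"maximum":1},"ax":{"type":"number","minimum":-1,"maximum":1},"ay":{"type":"number","minimum":-1,"maximum":1},"az":{"type":"number","minimum":-1,"maximum":1}}}},"force":{"type":"number"}},"required":["series"]}

```bash
mkdir -p pics
python3 - <<'E'
from workcell import bot, imaging
import cv2,numpy as np
s=bot.read_state();print({k:np.round(v,3) for k,v in s.items()})
for n in("scene","top"):
    c=imaging.read_camera(n);cv2.imwrite(f"pics/{n}0.png",c["img"][...,::-1]);print(n,{k:np.round(c[k],3).tolist() for k in c if k!="img"})
E
```

```text
{'time': np.float64(0.0), 'q': array([-1.181,  0.265,  1.605,  0.   ,  1.274, -0.037]), 'joint_vel': array([-0.   , -0.001,  0.   ,  0.001,  0.002, -0.001]), 'joint_torque': array([ 1.0000e-03, -5.1512e+01, -3.6731e+01, -0.0000e+00,  1.3000e-02,
        0.0000e+00]), 'tool_pos': array([ 0.279, -0.614,  0.23 ]), 'tcp_rot': array([-3.068e+00, -6.650e-01,  1.000e-03]), 'wrist_force': array([0.147, 0.084, 0.22 ]), 'torque': array([-0.   , -0.029,  0.016]), 'grip_force': np.float64(0.0), 'width': np.float64(0.995)}
scene {'fx': 467.166, 'fy': 467.166, 'cx': 256.659, 'cy': 190.806, 'k1': -0.05, 'R': [[-0.388, 0.921, -0.015], [0.772, 0.316, -0.551], [-0.503, -0.225, -0.834]], 't': [0.224, -0.343, 1.643]}
top {'fx': 491.638, 'fy': 491.638, 'cx': 258.769, 'cy': 190.465, 'k1': -0.099, 'R': [[-0.01, -1.0, -0.004], [-0.988, 0.01, -0.155], [0.155, 0.002, -0.988]], 't': [-0.008, 0.542, 1.542]}
```

View pics/top0.png

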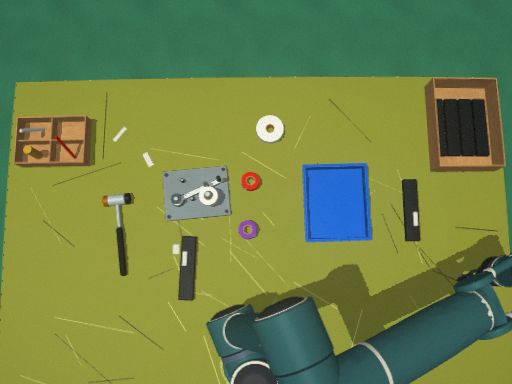

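View pics/scene0.png

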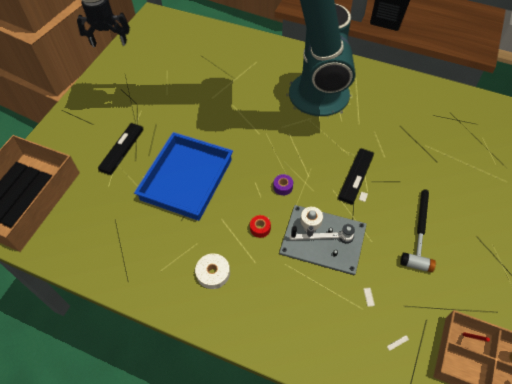

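Top view: unwinder plate at about (197,193), roll (208,196), pivot (177,199), knob (219,180), blue tray (338,203). The scene view agrees: roll (312,218), pivot (348,231), knob (293,231), tray (186,175).

```bash
cat > h.py <<'E'
from workcell import bot, imaging
import cv2,numpy as np
from scipy.spatial.transform import Rotation as Ro
def ray(c,uv):
    K=np.array([[c["fx"],0,c["cx"]],[0,c["fy"],c["cy"]],[0,0,1]])
    p=cv2.undistortPoints(np.array([[uv]],float),K,np.array([c["k1"],0,0,0,0.]))[0,0]
    R=np.array(c["R"]);return -R.T@np.array(c["t"]),R.T@np.r_[p,1]
def onz(c,uv,z):
    o,d=ray(c,uv);return o+d*(z-o[2])/d[2]
def blobs(m,amin=20):
    cs,_=cv2.findContours(m.astype(np.uint8),cv2.RETR_EXTERNAL,cv2.CHAIN_APPROX_NONE)
    return sorted([c for c in cs if cv2.contourArea(c)>amin],key=cv2.contourArea,reverse=True)
E
cat > m1.py <<'E'
from h import *
for n in("top","scene"):
    c=imaging.read_camera(n);im=c["img"].astype(int);r,g,b=im[...,0],im[...,1],im[...,2]
    hsv=cv2.cvtColor(c["img"],cv2.COLOR_RGB2HSV)
    blue=(hsv[...,0]>105)&(hsv[...,0]<125)&(hsv[...,1]>180)&(hsv[...,2]>80)
    q=blobs(blue)[0]; 
    poly=cv2.minAreaRect(q)
    print(n,"tray",[np.round(onz(c,p,.045),3)[:2] for p in cv2.approxPolyDP(cv2.convexHull(q),6,True)[:,0]])
    w=(im.min(2)>150)
    for q in blobs(w,8):
        (u,v),rad=cv2.minEnclosingCircle(q);print("white",round(u),round(v),round(rad,1),cv2.contourArea(q),np.round(onz(c,(u,v),.075)[:2],3))
    u0,v0=(197,193) if n=="top" else (323,240)
    yel=(hsv[...,0]>20)&(hsv[...,0]<35)&(hsv[...,1]>120)
    m=~yel; m=cv2.morphologyEx(m.astype(np.uint8),cv2.MORPH_OPEN,np.ones((7,7)))
    for q in blobs(m):
        if cv2.pointPolygonTest(q,(u0,v0),False)>0:
            P=[onz(c,p,.012)[:2] for p in cv2.boxPoints(cv2.minAreaRect(q))] if n=="top" else [onz(c,p,.012)[:2] for p in cv2.approxPolyDP(cv2.convexHull(q),8,True)[:,0]]
            print("plate",np.round(P,3),np.round(np.mean(P,0),3))
E
python3 m1.py
python3 - <<'E'
import cv2
a=cv2.imread('pics/top0.png')[155:230,150:245];b=cv2.imread('pics/scene0.png')[195:280,270:378]
a=cv2.resize(a,(380,300),interpolation=2);b=cv2.resize(b,(381,300),interpolation=2)
cv2.imwrite('pics/crop0.png',cv2.hconcat([a,b]))
E
```

```text
top tray [array([ 0.629, -0.357]), array([ 0.385, -0.366]), array([ 0.381, -0.162]), array([ 0.624, -0.158])]
white 269 128 13.7 545.0 [ 0.74 -0.05]
white 200 196 17.1 330.0 [0.523 0.172]
white 116 210 16.2 128.0 [0.479 0.439]
white 382 366 19.5 93.5 [-0.007 -0.385]
white 250 374 20.6 77.5 [-0.024  0.02 ]
white 148 159 7.1 58.0 [0.643 0.341]
white 184 258 6.8 48.0 [0.326 0.22 ]
white 176 249 4.7 40.0 [0.355 0.247]
white 415 218 6.6 40.0 [ 0.442 -0.506]
white 119 134 8.2 38.0 [0.729 0.438]
white 487 309 13.4 36.0 [ 0.155 -0.722]
white 236 330 17.1 23.5 [0.108 0.06 ]
white 214 182 4.5 16.5 [0.566 0.126]
white 492 272 4.3 14.5 [ 0.268 -0.744]
plate [[0.616 0.312]
 [0.633 0.092]
 [0.467 0.077]
 [0.449 0.294]] [0.541 0.194]
scene tray [array([ 0.388, -0.37 ]), array([ 0.384, -0.167]), array([ 0.641, -0.151]), array([ 0.633, -0.363])]
white 212 268 17.0 795.0 [ 0.773 -0.042]
white 312 216 10.9 292.5 [0.528 0.144]
white 422 250 16.4 151.0 [0.516 0.449]
white 369 297 9.2 94.5 [0.693 0.353]
white 324 236 14.0 86.5 [0.575 0.196]
white 398 342 11.0 83.5 [0.777 0.446]
white 363 196 4.3 36.5 [0.411 0.258]
white 356 181 5.8 36.0 [0.369 0.226]
white 123 138 5.4 24.0 [ 0.487 -0.487]
white 298 237 3.7 20.0 [0.602 0.133]
white 344 18 8.3 12.0 [-0.338 -0.027]
plate [[0.478 0.078]
 [0.455 0.287]
 [0.615 0.304]
 [0.639 0.097]] [0.547 0.192]
```

View pics/crop0.png

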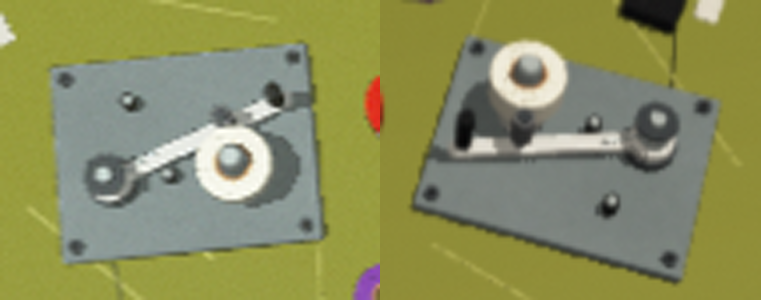

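The crop shows: the spindle in the roll at top (208.2,194.5) and scene (312.2,214.3), the pivot cap at top (176.2,198.2) and scene (348.8,228.4), and the knob top at top (217.7,177.5) and scene (294,228). The outer stop peg sits beyond the bar.

Run:
```python
from h import *
T=imaging.read_camera("top");S=imaging.read_camera("scene")
P={}
for n,a,b,z in[("sp",(208.2,194.5),(312.2,214.3),.095),("piv",(176.2,198.2),(348.8,228.4),.063),("knob",(217.7,177.5),(294,228),.08)]:
    A=onz(T,a,z);B=onz(S,b,z);P[n]=(A+B)/2
    (o1,d1),(o2,d2)=ray(T,a),ray(S,b);s=np.linalg.lstsq(np.c_[d1,-d2],o2-o1,rcond=None)[0]
    print(n,A.round(4),B.round(4),"tri",((o1+d1*s[0]+o2+d2*s[1])/2).round(4))
d=P["piv"]-P["sp"];print("sp-piv",np.hypot(*d[:2]),"yaw of +y",np.degrees(np.arctan2(d[1],d[0])))
k=P["knob"]-P["piv"];a=np.arctan2(k[1],k[0]);print("kn-piv",np.hypot(*k[:2]),"theta",a-np.arctan2(-d[1],-d[0])-.288)
```

```text
sp [0.5227 0.1439 0.095 ] [0.5341 0.1467 0.095 ] tri [0.525  0.1452 0.0799]
piv [0.5166 0.2494 0.063 ] [0.5195 0.2501 0.063 ] tri [0.5172 0.2501 0.0591]
knob [0.579  0.1157 0.08  ] [0.5842 0.1138 0.08  ] tri [0.5806 0.1146 0.0742]
sp-piv 0.10496382360938475 yaw of +y 95.63652345559946
kn-piv 0.14923061283882766 theta 0.053516150151822484
```

```bash
cat > go.py <<'E'
import sys
from h import *
# args: x y z yclose_deg : shift from the present pose in tool axes (units of the moves); yaw turn about tool z
def plan(x,y,z,ang=None):
    s=bot.read_state();R=Ro.from_rotvec(s["tcp_rot"]);d=R.inv().apply(np.array([x,y,z])-s["tool_pos"])/.5
    yy=R.apply([0,1,0]);cur=np.degrees(np.arctan2(yy[1],yy[0]))
    t=0 if ang is None else -((ang-cur+90)%180-90)
    print("shift",d.round(4),"yclose now",cur.round(2),"tilt",R.apply([0,0,1]).round(4),"az total deg",round(t,2),"=",round(t/30,3),"q6",s["q"][5].round(3),"q1",s["q"][0].round(3))
if __name__=="__main__": 
    a=[None if v=="-" else float(v) for v in sys.argv[1:]];plan(*a)
E
python3 go.py .526 .145 .2 105; python3 go.py .505 -.26 .2 105
```

```text
shift [ 1.0777 -1.178   0.0625] yclose now -65.55 tilt [-3.e-04  7.e-04 -1.e+00] az total deg 9.45 = 0.315 q6 -0.037 q1 -1.181
shift [ 0.7041 -0.458   0.062 ] yclose now -65.55 tilt [-3.e-04  7.e-04 -1.e+00] az total deg 9.45 = 0.315 q6 -0.037 q1 -1.181
```

>>> {"api": "step_arm", "payload": {"series": [{"x": 0.8,"y": -0.87,"z": 0.03,"az": 0.315,"grip": -1},{"x": 0.8,"y": -0.87,"z": 0.03,"az": 0.315,"grip": -1},{"x": 0.8,"y": -0.87,"z": 0.03,"az": 0.315,"grip": -1},{"x": 0.8,"y": -0.87,"z": 0.03,"az": 0.315,"grip": -1},{"x": 0.8,"y": -0.87,"z": 0.03,"az": 0.315,"grip": -1},{"x": 0.8,"y": -0.87,"z": 0.03,"az": 0.315,"grip": -1},{"x": 0.8,"y": -0.87,"z": 0.03,"az": 0.315,"grip": -1},{"x": 0.8,"y": -0.87,"z": 0.03,"az": 0.315,"grip": -1},{"x": 0.8,"y": -0.87,"z": 0.03,"az": 0.315,"grip": -1},{"x": 0.8,"y": -0.87,"z": 0.03,"az": 0.315,"grip": -1},{"x": 0.8,"y": -0.87,"z": 0.03,"az": 0.315,"grip": -1},{"x": 0.8,"y": -0.87,"z": 0.03,"az": 0.315,"grip": -1}], "force": 40}}

```text
validation failed for argument at $.se...
```

```bash
python3 go.py .526 .145 .2 105
```

```text
shift [ 1.0777 -1.178   0.0625] yclose now -65.55 tilt [-3.e-04  7.e-04 -1.e+00] az total deg 9.45 = 0.315 q6 -0.037 q1 -1.181
```

>>> {"api": "step_arm", "payload": {"series": [{"x": 0.8,"y": -0.87,"z": 0.03,"ax": 0,"ay": 0,"az": 0.315,"grip": -1}], "force": 40}}

```text
time: 0.4
tool_pos: [0.2937, -0.5706, 0.2293]
tcp_rot: [3.11, 0.423, -0.001]
wrist_force: [1.4, 1.3, -0.6]
width: 1.004
grip_force: 0.0
```

```bash
python3 go.py .526 .145 .2 105
```

```text
shift [ 0.8304 -1.2551  0.0547] yclose now -74.5 tilt [-5.0e-04 -2.6e-03 -1.0e+00] az total deg 0.5 = 0.017 q6 0.167 q1 -1.133
```

>>> {"api": "step_arm", "payload": {"series": [{"x": 0.6,"y": -0.9,"z": 0.03,"ax": 0,"ay": 0,"az": 0,"grip": -1},{"x": 0.6,"y": -0.9,"z": 0.03,"ax": 0,"ay": 0,"az": 0,"grip": -1},{"x": 0.6,"y": -0.9,"z": 0.03,"ax": 0,"ay": 0,"az": 0,"grip": -1},{"x": 0.6,"y": -0.9,"z": 0.03,"ax": 0,"ay": 0,"az": 0,"grip": -1},{"x": 0.6,"y": -0.9,"z": 0.03,"ax": 0,"ay": 0,"az": 0,"grip": -1},{"x": 0.6,"y": -0.9,"z": 0.03,"ax": 0,"ay": 0,"az": 0,"grip": -1},{"x": 0.6,"y": -0.9,"z": 0.03,"ax": 0,"ay": 0,"az": 0,"grip": -1},{"x": 0.6,"y": -0.9,"z": 0.03,"ax": 0,"ay": 0,"az": 0,"grip": -1},{"x": 0.6,"y": -0.9,"z": 0.03,"ax": 0,"ay": 0,"az": 0,"grip": -1},{"x": 0.6,"y": -0.9,"z": 0.03,"ax": 0,"ay": 0,"az": 0,"grip": -1},{"x": 0.6,"y": -0.9,"z": 0.03,"ax": 0,"ay": 0,"az": 0,"grip": -1},{"x": 0.6,"y": -0.9,"z": 0.03,"ax": 0,"ay": 0,"az": 0,"grip": -1}]}}

```text
time: 1.6
tool_pos: [0.4614, -0.0478, 0.2151]
tcp_rot: [-3.109, -0.442, -0.002]
wrist_force: [0.1, -0.5, 0.4]
width: 0.998
grip_force: 0.0
```

```bash
python3 go.py .526 .145 .2 105
```

```text
shift [ 0.2315 -0.3342  0.031 ] yclose now -73.8 tilt [ 8.0e-04  1.8e-03 -1.0e+00] az total deg 1.2 = 0.04 q6 1.129 q1 -0.158
```

>>> {"api": "step_arm", "payload": {"series": [{"x": 0.23,"y": -0.334,"z": 0.03,"ax": 0,"ay": 0,"az": 0.04,"grip": -1},{"x": 0.23,"y": -0.334,"z": 0.03,"ax": 0,"ay": 0,"az": 0.04,"grip": -1},{"x": 0.23,"y": -0.334,"z": 0.03,"ax": 0,"ay": 0,"az": 0.04,"grip": -1},{"x": 0.23,"y": -0.334,"z": 0.03,"ax": 0,"ay": 0,"az": 0.04,"grip": -1},{"x": 0.23,"y": -0.334,"z": 0.03,"ax": 0,"ay": 0,"az": 0.04,"grip": -1},{"x": 0.23,"y": -0.334,"z": 0.03,"ax": 0,"ay": 0,"az": 0.04,"grip": -1}]}}

```text
time: 2.2
tool_pos: [0.5256, 0.1403, 0.1996]
tcp_rot: [3.115, 0.404, -0.002]
wrist_force: [1.3, -0.1, 0.3]
width: 1.001
grip_force: 0.0
```

```bash
cat > w.py <<'E'
import sys
from h import *
c=imaging.read_camera("wrist");cv2.imwrite(sys.argv[1],c["img"][...,::-1]);np.save("w.npy",c,allow_pickle=True)
E
python3 w.py pics/w1.png;python3 go.py .526 .145 .2 105
```

```text
shift [ 0.0042 -0.0109 -0.0006] yclose now -75.3 tilt [-9.0e-04 -1.1e-03 -1.0e+00] az total deg -0.3 = -0.01 q6 1.528 q1 0.214
```

View pics/w1.png

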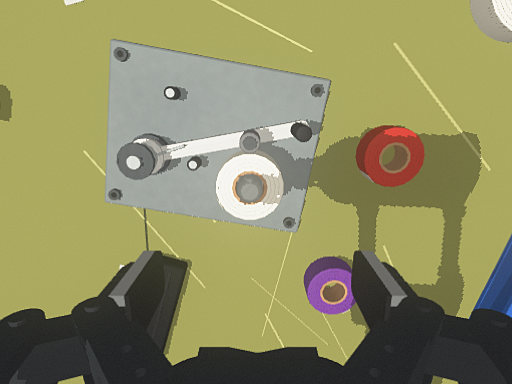

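Wrist view: spindle tip at about (249,188), roll disc (250,186), pivot cap (135,161), roller (250,143), knob (301,130). The fingers straddle as planned.

```bash
cat > m2.py <<'E'
from h import *
c=np.load("w.npy",allow_pickle=True).item()
im=c["img"];print(im[188,249],im[175,228],im[205,235])
m=(im.min(2)>150);m[:152]=0
for q in blobs(m,300):
    if cv2.pointPolygonTest(q,(250,186),False)>0 or 1:
        e=cv2.fitEllipse(cv2.convexHull(q));print(np.round(e[0],1),np.round(e[1],1),onz(c,e[0],.075).round(4), cv2.contourArea(q))
g=cv2.medianBlur(cv2.cvtColor(im,cv2.COLOR_RGB2GRAY),3)
print("spindle",onz(c,(249,188),.095).round(4),"roller",onz(c,(250,142),.078).round(4),"knob",onz(c,(300,128),.08).round(4),"piv",onz(c,(135,162),.063).round(4))
E
python3 m2.py
```

```text
[158 159 150] [246 245 240] [247 246 241]
[203.3 189.7] [ 96.6 214.1] [0.5128 0.1839 0.075 ] 10051.0
spindle [0.5297 0.147  0.095 ] roller [0.5632 0.1551 0.078 ] knob [0.5845 0.1191 0.08  ] piv [0.5185 0.2485 0.063 ]
```

```bash
cat >> m2.py <<'E'
print('--')
m=(im.min(2)>225);m[:150]=0;m[:,:205]=0;m[:,300:]=0
for q in blobs(m,300):
    e=cv2.fitEllipse(cv2.convexHull(q));print(np.round(e[0],1),np.round(e[1],1),onz(c,e[0],.075).round(4))
E
python3 m2.py; python3 go.py .527 .1457 .1 105
```

```text
[158 159 150] [246 245 240] [247 246 241]
[203.3 189.7] [ 96.6 214.1] [0.5128 0.1839 0.075 ] 10051.0
spindle [0.5297 0.147  0.095 ] roller [0.5632 0.1551 0.078 ] knob [0.5845 0.1191 0.08  ] piv [0.5185 0.2485 0.063 ]
--
[248.9 186.4] [64.8 66.7] [0.5257 0.1466 0.075 ]
shift [ 0.0067 -0.0119  0.1994] yclose now -75.3 tilt [-9.0e-04 -1.1e-03 -1.0e+00] az total deg -0.3 = -0.01 q6 1.528 q1 0.214
```

>>> {"api": "step_arm", "payload": {"series": [{"x": 0.004,"y": -0.011,"z": 0.05,"ax": 0,"ay": 0,"az": 0,"grip": -1},{"x": 0.004,"y": -0.011,"z": 0.12,"ax": 0,"ay": 0,"az": 0,"grip": -1},{"x": 0.004,"y": -0.011,"z": 0.18,"ax": 0,"ay": 0,"az": 0,"grip": -1},{"x": 0.004,"y": -0.011,"z": 0.23,"ax": 0,"ay": 0,"az": 0,"grip": -1},{"x": 0.004,"y": -0.011,"z": 0.27,"ax": 0,"ay": 0,"az": 0,"grip": -1},{"x": 0.004,"y": -0.011,"z": 0.3,"ax": 0,"ay": 0,"az": 0,"grip": -1},{"x": 0.004,"y": -0.011,"z": 0.32,"ax": 0,"ay": 0,"az": 0,"grip": -1},{"x": 0.004,"y": -0.011,"z": 0.32,"ax": 0,"ay": 0,"az": 0,"grip": -1}]}}

```text
time: 3.05
tool_pos: [0.5252, 0.1446, 0.0389]
tcp_rot: [3.116, 0.399, -0.004]
wrist_force: [0.0, 0.5, -0.1]
width: 1.002
grip_force: 0.0
```

```bash
python3 go.py .526 .146 .04 105
```

```text
shift [ 0.0023 -0.0022 -0.0021] yclose now -75.41 tilt [-2.2e-03 -6.0e-04 -1.0e+00] az total deg -0.41 = -0.014 q6 1.539 q1 0.223
```

>>> {"api": "step_arm", "payload": {"series": [{"x": 0.002,"y": -0.002,"z": 0,"ax": 0,"ay": 0,"az": 0,"grip": 1},{"x": 0.002,"y": -0.002,"z": 0,"ax": 0,"ay": 0,"az": 0,"grip": 1},{"x": 0.002,"y": -0.002,"z": 0,"ax": 0,"ay": 0,"az": 0,"grip": 1},{"x": 0.002,"y": -0.002,"z": 0,"ax": 0,"ay": 0,"az": 0,"grip": 1},{"x": 0.002,"y": -0.002,"z": 0,"ax": 0,"ay": 0,"az": 0,"grip": 1},{"x": 0.002,"y": -0.002,"z": 0,"ax": 0,"ay": 0,"az": 0,"grip": 1}], "force": 40}}

```text
time: 3.65
tool_pos: [0.5281, 0.1474, 0.0417]
tcp_rot: [-3.116, -0.401, -0.004]
wrist_force: [-1.6, -1.8, 6.0]
width: 0.691
grip_force: 43.4
```

>>> {"api": "step_arm", "payload": {"series": [{"x": 0,"y": 0,"z": -0.02,"ax": 0,"ay": 0,"az": 0,"grip": 1},{"x": 0,"y": 0,"z": -0.05,"ax": 0,"ay": 0,"az": 0,"grip": 1},{"x": 0,"y": 0,"z": -0.08,"ax": 0,"ay": 0,"az": 0,"grip": 1},{"x": 0,"y": 0,"z": -0.11,"ax": 0,"ay": 0,"az": 0,"grip": 1},{"x": 0,"y": 0,"z": -0.15,"ax": 0,"ay": 0,"az": 0,"grip": 1},{"x": 0,"y": 0,"z": -0.2,"ax": 0,"ay": 0,"az": 0,"grip": 1},{"x": 0,"y": 0,"z": -0.25,"ax": 0,"ay": 0,"az": 0,"grip": 1},{"x": 0,"y": 0,"z": -0.25,"ax": 0,"ay": 0,"az": 0,"grip": 1}]}}

```text
time: 4.45
tool_pos: [0.5294, 0.1476, 0.1699]
tcp_rot: [-3.115, -0.401, -0.012]
wrist_force: [-0.2, 1.3, -0.1]
width: 0.691
grip_force: 46.4
```

```bash
python3 w.py pics/w2.png;python3 go.py .508 -.262 .167 105
python3 - <<'E'
from h import *
c=imaging.read_camera("scene");a=c["img"][100:310,180:400,::-1]
b=cv2.imread("pics/w2.png");cv2.imwrite("pics/m2.png",cv2.hconcat([cv2.resize(b,(400,300)),cv2.resize(a,(314,300))]))
E
```

```text
shift [-2.463e-01  7.818e-01  5.000e-04] yclose now -75.33 tilt [ 4.4e-03  9.0e-04 -1.0e+00] az total deg -0.33 = -0.011 q6 1.541 q1 0.227
```

View pics/m2.png

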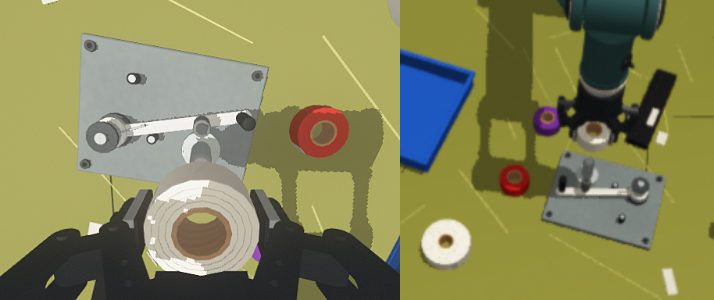

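The roll hangs level in the fingers, clear of the spindle (roll face near (203,233) in the left panel). The arm has sprung to its inner stop.

>>> {"api": "step_arm", "payload": {"series": [{"x": -0.246,"y": 0.78,"z": 0,"ax": 0,"ay": 0,"az": 0,"grip": 1},{"x": -0.246,"y": 0.78,"z": 0,"ax": 0,"ay": 0,"az": 0,"grip": 1},{"x": -0.246,"y": 0.78,"z": 0,"ax": 0,"ay": 0,"az": 0,"grip": 1},{"x": -0.246,"y": 0.78,"z": 0,"ax": 0,"ay": 0,"az": 0,"grip": 1},{"x": -0.246,"y": 0.78,"z": 0,"ax": 0,"ay": 0,"az": 0,"grip": 1},{"x": -0.246,"y": 0.78,"z": 0,"ax": 0,"ay": 0,"az": 0,"grip": 1},{"x": -0.246,"y": 0.78,"z": 0,"ax": 0,"ay": 0,"az": 0,"grip": 1},{"x": -0.246,"y": 0.78,"z": 0,"ax": 0,"ay": 0,"az": 0,"grip": 1},{"x": -0.246,"y": 0.78,"z": 0,"ax": 0,"ay": 0,"az": 0,"grip": 1},{"x": -0.246,"y": 0.78,"z": 0,"ax": 0,"ay": 0,"az": 0,"grip": 1},{"x": -0.246,"y": 0.78,"z": 0,"ax": 0,"ay": 0,"az": 0,"grip": 1},{"x": -0.246,"y": 0.78,"z": 0,"ax": 0,"ay": 0,"az": 0,"grip": 1}]}}

```text
time: 5.75
tool_pos: [0.5062, -0.2595, 0.1642]
tcp_rot: [-3.114, -0.403, 0.002]
wrist_force: [0.2, -0.5, -0.8]
width: 0.69
grip_force: 46.4
```

```bash
python3 go.py .508 -.262 .01 105
```

```text
shift [0.0026 0.0063 0.3083] yclose now -75.25 tilt [-0.0015  0.0014 -1.    ] az total deg -0.25 = -0.008 q6 0.795 q1 -0.518
```

>>> {"api": "step_arm", "payload": {"series": [{"x": 0,"y": 0,"z": 0.08,"ax": 0,"ay": 0,"az": 0,"grip": 1},{"x": 0,"y": 0,"z": 0.16,"ax": 0,"ay": 0,"az": 0,"grip": 1},{"x": 0,"y": 0,"z": 0.22,"ax": 0,"ay": 0,"az": 0,"grip": 1},{"x": 0,"y": 0,"z": 0.26,"ax": 0,"ay": 0,"az": 0,"grip": 1},{"x": 0,"y": 0,"z": 0.29,"ax": 0,"ay": 0,"az": 0,"grip": 1},{"x": 0,"y": 0,"z": 0.305,"ax": 0,"ay": 0,"az": 0,"grip": 1},{"x": 0,"y": 0,"z": 0.31,"ax": 0,"ay": 0,"az": 0,"grip": 1},{"x": 0,"y": 0,"z": 0.31,"ax": 0,"ay": 0,"az": 0,"grip": 1}]}}

```text
time: 6.55
tool_pos: [0.5072, -0.2614, 0.0106]
tcp_rot: [3.115, 0.402, 0.001]
wrist_force: [-1.0, -0.1, -0.4]
width: 0.689
grip_force: 46.4
```

>>> {"api": "step_arm", "payload": {"series": [{"x": 0,"y": 0,"z": 0.006,"ax": 0,"ay": 0,"az": 0,"grip": 1},{"x": 0,"y": 0,"z": 0.01,"ax": 0,"ay": 0,"az": 0,"grip": 1}]}}

```text
time: 6.75
tool_pos: [0.5074, -0.262, 0.006]
tcp_rot: [3.115, 0.4, 0.003]
wrist_force: [-0.3, -0.1, -0.7]
width: 0.69
grip_force: 46.4
```

>>> {"api": "step_arm", "payload": {"series": [{"x": 0,"y": 0,"z": 0.003,"ax": 0,"ay": 0,"az": 0,"grip": 1},{"x": 0,"y": 0,"z": 0.003,"ax": 0,"ay": 0,"az": 0,"grip": 1}]}}

```text
time: 6.95
tool_pos: [0.5065, -0.2615, 0.0036]
tcp_rot: [3.116, 0.4, 0.0]
wrist_force: [-0.1, 0.1, -0.6]
width: 0.691
grip_force: 46.4
```

>>> {"api": "step_arm", "payload": {"series": [{"x": 0,"y": 0,"z": 0.003,"ax": 0,"ay": 0,"az": 0,"grip": 1},{"x": 0,"y": 0,"z": 0.003,"ax": 0,"ay": 0,"az": 0,"grip": 1}]}}

```text
time: 7.15
tool_pos: [0.5064, -0.2614, 0.0019]
tcp_rot: [-3.116, -0.401, 0.0]
wrist_force: [0.9, 0.6, -1.0]
width: 0.691
grip_force: 46.4
```

>>> {"api": "step_arm", "payload": {"series": [{"x": 0,"y": 0,"z": 0.003,"ax": 0,"ay": 0,"az": 0,"grip": 1},{"x": 0,"y": 0,"z": 0.003,"ax": 0,"ay": 0,"az": 0,"grip": 1}]}}

```text
time: 7.35
tool_pos: [0.5065, -0.2615, 0.0018]
tcp_rot: [-3.116, -0.401, 0.001]
wrist_force: [-4.1, 0.6, 8.9]
width: 0.689
grip_force: 47.2
```

Contact is felt at the expected height, so release.

>>> {"api": "step_arm", "payload": {"series": [{"x": 0,"y": 0,"z": 0,"ax": 0,"ay": 0,"az": 0,"grip": -1},{"x": 0,"y": 0,"z": 0,"ax": 0,"ay": 0,"az": 0,"grip": -1},{"x": 0,"y": 0,"z": 0,"ax": 0,"ay": 0,"az": 0,"grip": -1},{"x": 0,"y": 0,"z": 0,"ax": 0,"ay": 0,"az": 0,"grip": -1},{"x": 0,"y": 0,"z": -0.04,"ax": 0,"ay": 0,"az": 0,"grip": -1},{"x": 0,"y": 0,"z": -0.1,"ax": 0,"ay": 0,"az": 0,"grip": -1},{"x": 0,"y": 0,"z": -0.2,"ax": 0,"ay": 0,"az": 0,"grip": -1},{"x": 0,"y": 0,"z": -0.3,"ax": 0,"ay": 0,"az": 0,"grip": -1},{"x": 0,"y": 0,"z": -0.36,"ax": 0,"ay": 0,"az": 0,"grip": -1}]}}

```text
time: 8.25
tool_pos: [0.5082, -0.2623, 0.185]
tcp_rot: [3.113, 0.4, 0.007]
wrist_force: [0.9, -0.9, 0.2]
width: 1.0
grip_force: 0.0
```

```bash
python3 w.py pics/w3.png; python3 go.py .55 .09 .2 105
```

```text
shift [ 0.2556 -0.6642 -0.0238] yclose now -75.34 tilt [ 0.0111 -0.0063 -0.9999] az total deg -0.34 = -0.011 q6 0.795 q1 -0.52
```

View pics/w3.png

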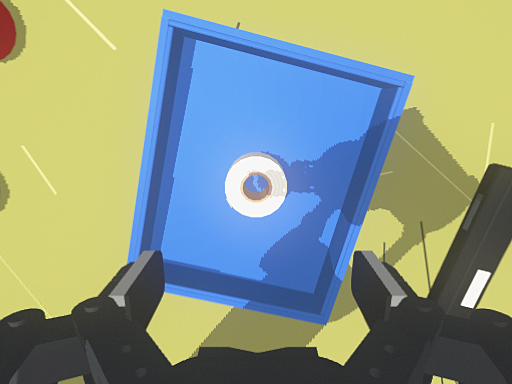

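The roll lies flat in the tray, at (256,186). Next is the knob.

>>> {"api": "step_arm", "payload": {"series": [{"x": 0.256,"y": -0.664,"z": -0.04,"ax": 0,"ay": 0,"az": -1,"grip": -1},{"x": 0.256,"y": -0.664,"z": -0.04,"ax": 0,"ay": 0,"az": -1,"grip": -1},{"x": 0.256,"y": -0.664,"z": -0.04,"ax": 0,"ay": 0,"az": -1,"grip": -1},{"x": 0.256,"y": -0.664,"z": -0.04,"ax": 0,"ay": 0,"az": -1,"grip": -1},{"x": 0.256,"y": -0.664,"z": -0.04,"ax": 0,"ay": 0,"az": -1,"grip": -1},{"x": 0.256,"y": -0.664,"z": -0.04,"ax": 0,"ay": 0,"az": -1,"grip": -1},{"x": 0.256,"y": -0.664,"z": -0.04,"ax": 0,"ay": 0,"az": -1,"grip": -1},{"x": 0.256,"y": -0.664,"z": -0.04,"ax": 0,"ay": 0,"az": -1,"grip": -1}]}}

```text
time: 9.1
tool_pos: [0.5466, 0.0973, 0.2006]
tcp_rot: [-2.901, -1.2, -0.002]
wrist_force: [-0.4, 0.3, -0.2]
width: 1.0
grip_force: 0.0
```

>>> {"api": "step_arm", "payload": {"series": [{"x": 0,"y": 0,"z": 0,"ax": 0,"ay": 0,"az": -1,"grip": -1},{"x": 0,"y": 0,"z": 0,"ax": 0,"ay": 0,"az": -1,"grip": -1},{"x": 0,"y": 0,"z": 0,"ax": 0,"ay": 0,"az": -1,"grip": -1},{"x": 0,"y": 0,"z": 0,"ax": 0,"ay": 0,"az": -1,"grip": -1}]}}

```text
time: 9.5
tool_pos: [0.5461, 0.0916, 0.1998]
tcp_rot: [-2.493, -1.911, 0.002]
wrist_force: [-0.3, 0.4, 0.6]
width: 1.003
grip_force: 0.0
```

>>> {"api": "step_arm", "payload": {"series": [{"x": 0,"y": 0,"z": 0,"ax": 0,"ay": 0,"az": -1,"grip": -1},{"x": 0,"y": 0,"z": 0,"ax": 0,"ay": 0,"az": -1,"grip": -1},{"x": 0,"y": 0,"z": 0,"ax": 0,"ay": 0,"az": -1,"grip": -1},{"x": 0,"y": 0,"z": 0,"ax": 0,"ay": 0,"az": -1,"grip": -1}]}}

```text
time: 9.9
tool_pos: [0.546, 0.0914, 0.1998]
tcp_rot: [-1.914, -2.49, 0.001]
wrist_force: [-0.1, 0.1, 0.5]
width: 0.999
grip_force: 0.0
```

>>> {"api": "step_arm", "payload": {"series": [{"x": 0,"y": 0,"z": 0,"ax": 0,"ay": 0,"az": -1,"grip": -1},{"x": 0,"y": 0,"z": 0,"ax": 0,"ay": 0,"az": -1,"grip": -1},{"x": 0,"y": 0,"z": 0,"ax": 0,"ay": 0,"az": -1,"grip": -1},{"x": 0,"y": 0,"z": 0,"ax": 0,"ay": 0,"az": -1,"grip": -1},{"x": 0,"y": 0,"z": 0,"ax": 0,"ay": 0,"az": -1,"grip": -1}]}}

```text
time: 10.4
tool_pos: [0.546, 0.0915, 0.1999]
tcp_rot: [-1.211, -2.898, 0.001]
wrist_force: [-0.0, -0.5, -0.0]
width: 0.996
grip_force: 0.0
```

```bash
python3 w.py pics/w4.png; python3 go.py .5735 .11 .05 45
```

```text
shift [-0.0122  0.0651  0.3   ] yclose now 44.54 tilt [-7.e-04 -3.e-04 -1.e+00] az total deg -0.46 = -0.015 q6 -0.656 q1 0.121
```

View pics/w4.png

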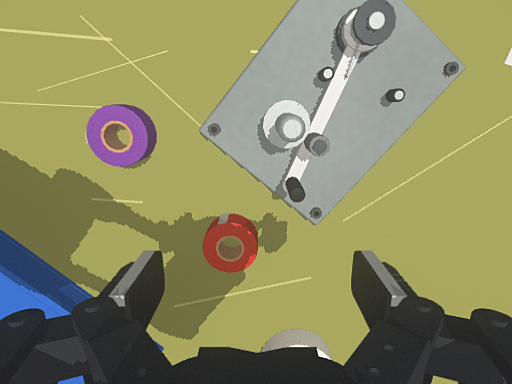

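Knob top at (296,190) with its base at (291,181), roller (318,145), red look-alike ring at (231,242).

Run:
```python
from h import *
c=np.load("w.npy",allow_pickle=True).item()
k=onz(c,(297,191),.08);p=onz(c,(377,20),.063);print("knob",k.round(4),"roller",onz(c,(319,148),.078).round(4),"piv",p.round(4),"red",onz(c,(231,248),.03).round(4),"sp",onz(c,(292,127),.095).round(4))
from go import plan
plan(k[0],k[1],.05,45)
```

```text
knob [0.5693 0.1138 0.08  ] roller [0.556  0.1515 0.078 ] piv [0.5177 0.2506 0.063 ] red [0.5793 0.0154 0.03  ] sp [0.5258 0.1472 0.095 ]
shift [-0.0009  0.0644  0.3   ] yclose now 44.54 tilt [-7.e-04 -3.e-04 -1.e+00] az total deg -0.46 = -0.015 q6 -0.656 q1 0.121
```

>>> {"api": "step_arm", "payload": {"series": [{"x": -0.006,"y": 0.065,"z": 0.05,"ax": 0,"ay": 0,"az": 0,"grip": -1},{"x": -0.006,"y": 0.065,"z": 0.12,"ax": 0,"ay": 0,"az": 0,"grip": -1},{"x": -0.006,"y": 0.065,"z": 0.18,"ax": 0,"ay": 0,"az": 0,"grip": -1},{"x": -0.006,"y": 0.065,"z": 0.24,"ax": 0,"ay": 0,"az": 0,"grip": -1},{"x": -0.006,"y": 0.065,"z": 0.28,"ax": 0,"ay": 0,"az": 0,"grip": -1},{"x": -0.006,"y": 0.065,"z": 0.305,"ax": 0,"ay": 0,"az": 0,"grip": -1},{"x": -0.006,"y": 0.065,"z": 0.315,"ax": 0,"ay": 0,"az": 0,"grip": -1},{"x": -0.006,"y": 0.065,"z": 0.315,"ax": 0,"ay": 0,"az": 0,"grip": -1}]}}

```text
time: 11.25
tool_pos: [0.5715, 0.1127, 0.0427]
tcp_rot: [-1.212, -2.898, 0.001]
wrist_force: [0.7, 0.4, 0.4]
width: 1.003
grip_force: 0.0
```

>>> {"api": "step_arm", "payload": {"series": [{"x": 0,"y": 0,"z": 0,"ax": 0,"ay": 0,"az": 0,"grip": 1},{"x": 0,"y": 0,"z": 0,"ax": 0,"ay": 0,"az": 0,"grip": 1},{"x": 0,"y": 0,"z": 0,"ax": 0,"ay": 0,"az": 0,"grip": 1},{"x": 0,"y": 0,"z": 0,"ax": 0,"ay": 0,"az": 0,"grip": 1},{"x": 0,"y": 0,"z": 0,"ax": 0,"ay": 0,"az": 0,"grip": 1},{"x": 0,"y": 0,"z": 0,"ax": 0,"ay": 0,"az": 0,"grip": 1},{"x": 0,"y": 0,"z": 0,"ax": 0,"ay": 0,"az": 0,"grip": 1},{"x": 0,"y": 0,"z": 0,"ax": 0,"ay": 0,"az": 0,"grip": 1}], "force": 40}}

```text
time: 12.05
tool_pos: [0.5722, 0.1132, 0.0436]
tcp_rot: [1.21, 2.898, 0.001]
wrist_force: [0.3, 1.8, 4.1]
width: 0.148
grip_force: 39.2
```

Run:
```python
from h import *
a0=np.radians(-68.4);R=Ro.from_rotvec(bot.read_state()["tcp_rot"])
f=lambda a:.15*np.array([np.cos(a),np.sin(a),0])
for t in(.1,.2,.3,.4,.5,.6,.7,.75,.8,.82):print(t,(R.inv().apply(f(a0+t)-f(a0))/.5).round(3))
```

```text
0.1 [-0.01   0.028  0.   ]
0.2 [-0.018  0.057  0.   ]
0.3 [-0.022  0.087  0.   ]
0.4 [-0.024  0.117  0.   ]
0.5 [-0.023  0.147  0.   ]
0.6 [-0.018  0.176  0.   ]
0.7 [-0.011  0.205  0.   ]
0.75 [-0.006  0.22   0.   ]
0.8 [-0.001  0.234  0.   ]
0.82 [0.002 0.239 0.   ]
```

>>> {"api": "step_arm", "payload": {"series": [{"x": -0.01,"y": 0.028,"z": 0,"ax": 0,"ay": 0,"az": 0,"grip": 1},{"x": -0.018,"y": 0.057,"z": 0,"ax": 0,"ay": 0,"az": 0,"grip": 1},{"x": -0.022,"y": 0.087,"z": 0,"ax": 0,"ay": 0,"az": 0,"grip": 1},{"x": -0.024,"y": 0.117,"z": 0,"ax": 0,"ay": 0,"az": 0,"grip": 1},{"x": -0.023,"y": 0.147,"z": 0,"ax": 0,"ay": 0,"az": 0,"grip": 1},{"x": -0.018,"y": 0.176,"z": 0,"ax": 0,"ay": 0,"az": 0,"grip": 1},{"x": -0.014,"y": 0.195,"z": 0,"ax": 0,"ay": 0,"az": 0,"grip": 1},{"x": -0.011,"y": 0.205,"z": 0,"ax": 0,"ay": 0,"az": 0,"grip": 1},{"x": -0.008,"y": 0.213,"z": 0,"ax": 0,"ay": 0,"az": 0,"grip": 1},{"x": -0.006,"y": 0.22,"z": 0,"ax": 0,"ay": 0,"az": 0,"grip": 1},{"x": -0.006,"y": 0.22,"z": 0,"ax": 0,"ay": 0,"az": 0,"grip": 1}]}}

```text
time: 13.15
tool_pos: [0.6523, 0.1856, 0.0434]
tcp_rot: [1.208, 2.898, -0.006]
wrist_force: [-0.7, -8.2, 5.3]
width: 0.15
grip_force: 39.9
```

>>> {"api": "step_arm", "payload": {"series": [{"x": 0.002,"y": 0.007,"z": 0,"ax": 0,"ay": 0,"az": 0,"grip": 1},{"x": 0.004,"y": 0.012,"z": 0,"ax": 0,"ay": 0,"az": 0,"grip": 1},{"x": 0.004,"y": 0.012,"z": 0,"ax": 0,"ay": 0,"az": 0,"grip": 1}]}}

```text
time: 13.45
tool_pos: [0.655, 0.1908, 0.0434]
tcp_rot: [1.208, 2.899, -0.007]
wrist_force: [-0.4, -8.4, 5.7]
width: 0.152
grip_force: 39.9
```

```bash
python3 go.py .6565 .193 .043 45; python3 -c "
from h import *
s=bot.read_state();R=Ro.from_rotvec(s['tcp_rot']);print(R.inv().apply(s['wrist_force']))
k=s['tool_pos'][:2]-[.5177,.25];print(np.hypot(*k),np.arctan2(k[1],k[0])-np.radians(-68.4),s['grip_force'])"
```

```text
shift [0.001  0.0052 0.0007] yclose now 44.75 tilt [-3.0e-04 -4.6e-03 -1.0e+00] az total deg -0.25 = -0.008 q6 -0.529 q1 0.249
[-5.73260137 -6.22316776 -5.70220856]
0.149538729734616 0.7869261038841335 39.91568148136139
```

>>> {"api": "step_arm", "payload": {"series": [{"x": 0.001,"y": 0.004,"z": 0,"ax": 0,"ay": 0,"az": 0,"grip": 1},{"x": 0.002,"y": 0.006,"z": 0,"ax": 0,"ay": 0,"az": 0,"grip": 1},{"x": 0.002,"y": 0.006,"z": 0,"ax": 0,"ay": 0,"az": 0,"grip": 1}]}}

```text
time: 13.75
tool_pos: [0.6565, 0.1937, 0.0433]
tcp_rot: [1.209, 2.898, -0.006]
wrist_force: [-0.8, -7.5, 4.6]
width: 0.147
grip_force: 39.8
```

>>> {"api": "step_arm", "payload": {"series": [{"x": 0.001,"y": 0.003,"z": 0,"ax": 0,"ay": 0,"az": 0,"grip": 1},{"x": 0.001,"y": 0.003,"z": 0,"ax": 0,"ay": 0,"az": 0,"grip": 1}]}}

```text
time: 13.95
tool_pos: [0.6568, 0.1943, 0.0433]
tcp_rot: [1.208, 2.899, -0.009]
wrist_force: [-1.5, -10.7, 6.1]
width: 0.152
grip_force: 40.1
```

>>> {"api": "step_arm", "payload": {"series": [{"x": 0.001,"y": 0.003,"z": 0,"ax": 0,"ay": 0,"az": 0,"grip": 1},{"x": 0.001,"y": 0.003,"z": 0,"ax": 0,"ay": 0,"az": 0,"grip": 1}]}}

```text
time: 14.15
tool_pos: [0.6569, 0.1946, 0.0433]
tcp_rot: [1.208, 2.9, -0.012]
wrist_force: [-3.7, -13.0, 8.8]
width: 0.147
grip_force: 40.5
```

>>> {"api": "step_arm", "payload": {"series": [{"x": 0.001,"y": 0.003,"z": 0,"ax": 0,"ay": 0,"az": 0,"grip": 1},{"x": 0.001,"y": 0.003,"z": 0,"ax": 0,"ay": 0,"az": 0,"grip": 1}]}}

```text
time: 14.35
tool_pos: [0.657, 0.1948, 0.0433]
tcp_rot: [-1.208, -2.899, 0.016]
wrist_force: [-4.7, -16.7, 10.5]
width: 0.147
grip_force: 41.1
```

The TCP has stopped moving while the force rises, so the arm is on its stop. I'll settle and take one check.

>>> {"api": "step_arm", "payload": {"series": [{"x": 0,"y": 0,"z": 0,"ax": 0,"ay": 0,"az": 0,"grip": 1},{"x": 0,"y": 0,"z": 0,"ax": 0,"ay": 0,"az": 0,"grip": 1},{"x": 0,"y": 0,"z": 0,"ax": 0,"ay": 0,"az": 0,"grip": 1},{"x": 0,"y": 0,"z": 0,"ax": 0,"ay": 0,"az": 0,"grip": 1}]}}

```text
time: 14.75
tool_pos: [0.657, 0.1948, 0.0433]
tcp_rot: [-1.209, -2.899, 0.015]
wrist_force: [-4.1, -16.4, 9.9]
width: 0.148
grip_force: 40.9
```

Run:
```python
from h import *
w=imaging.read_camera("wrist")["img"];s=imaging.read_camera("scene")["img"]
cv2.imwrite("pics/end.png",cv2.hconcat([cv2.resize(w,(400,300)),cv2.resize(s,(400,300))])[...,::-1])
```

```text
(no output)
```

View pics/end.png

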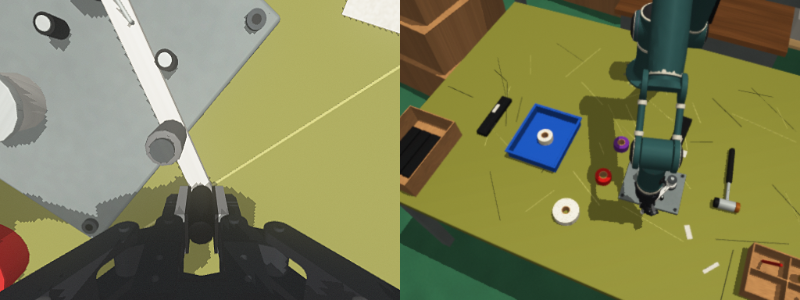

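The bar rests against its outer stop peg at (168,62), the knob at (202,215) is gripped, and the roll lies in the tray.

```bash
python3 -c "
from workcell import bot
print(bot.finish_job())"
```

```text
the job is handed in; nothing more can be done
None
```

The used-up roll lies flat in the tray, released after being set down, the gripper is still holding the tension arm against its outer stop, and I handed the job in after about 15 s of the 51 s allowed.

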